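Put the carbon samples away in their dishes and close the tub

TASK

Put the pressed carbon samples away: stand each of the three round ones in the porcelain dish that matches its size (smallest puck in the smallest dish, tall cylinder in the middle dish, wide puck in the largest dish), and lay the rectangular block flat in the middle of the white plastic tub, then put the tub's lid on so that it sits flush all round on the rim. Leave the small amber jar standing where it is, and leave everything upright, released and at rest.

Things in the scene. Friction and masses are not known exactly. Their poses are not given: they have to be found in the camera images.
- small_puck: Loose pressed carbon sample, black, the smallest round one: upright cylinder 30 mm in diameter, 34 mm high. Origin: centre of its underside, z up.
- tall_cylinder: Loose pressed carbon sample, black, the tall round one: upright cylinder 44 mm in diameter, 60 mm high. Origin: centre of its underside, z up.
- wide_puck: Loose pressed carbon sample, black, the widest round one: upright cylinder 64 mm in diameter, 34 mm high. Origin: centre of its underside, z up.
- block: Loose pressed carbon sample, black, the only rectangular one: 56 (its x) x 36 (its y) x 34 mm high. Origin: centre of its underside, z up.
- small_dish: Fixed round white porcelain dish, the smallest of three: 56 mm outside diameter, rim 12 mm high, wall 3 mm (inside diameter 50 mm), floor 4 mm thick. Home of the small puck: 10 mm free all round. Origin: centre of its underside, z up.
- medium_dish: Fixed round white porcelain dish, the middle one: 70 mm outside diameter, rim 12 mm high, wall 3 mm (inside diameter 64 mm), floor 4 mm thick. Home of the tall cylinder: 10 mm free all round. Origin: centre of its underside, z up.
- large_dish: Fixed round white porcelain dish, the largest of three: 90 mm outside diameter, rim 12 mm high, wall 3 mm (inside diameter 84 mm), floor 4 mm thick. Home of the wide puck: 10 mm free all round. Origin: centre of its underside, z up.
- tub: Fixed shallow rectangular white plastic tub without its lid: outside 122 (its x) x 96 (its y) mm, rim 20 mm high, walls and floor 3 mm thick, open on top. Home of the block. The lid's flange rests on the rim and the lower 8 mm of its crown hang inside, 6 mm free all round. Origin: centre of its underside, z up.
- lid: Loose domed white lid, right way up: hollow crown, outside 104 (its x) x 78 (y) mm, inside 98 x 72, ceiling at 35, top at 38 mm. Flange round it, 138 x 112 mm over all, underside at 8 mm. Solid grip bar across the middle of the top, 60 (x) x 16 (y) mm, from 38 to 62 mm. Seated, its origin is 12 mm above the tub's; fits either way round, no pressing. Origin: centre of the crown's lower edge, z up.
- jar: Bystander: small closed amber glass jar with a grey cap, 34 mm in diameter, 50 mm high, standing among the samples; to be left standing where it is. Origin: centre of its underside, z up.

How it is judged:
On the way, in this order (a step that is already met when the one before it is completed fails the run):
1. the block lies flat in the tub (horizontal distance between block and tub below 0.025 m and z of block in the frame of tub below 0.008 m and angle between block's own z axis and vertical below 0.1 rad), for 0.2 s.
2. the lid is seated on the tub (horizontal distance between lid and tub below 0.011 m and z of lid in the frame of tub between 0.009 and 0.0145 m and angle between lid's own z axis and vertical below 0.04 rad and angle between the x axis of lid and the x axis of tub, either way round below 0.2 rad), for 0.2 s.
At the end, for the whole second after the job is handed in: Round samples upright on the floor of their own dishes (centres within 12.5 mm, tilt < 0.1 rad); block flat on the tub floor, within 25 mm of its centre; lid seated: within 11 mm of the tub, 0.2 rad in yaw, 0.04 rad in tilt, lower edge 9 to 14.5 mm above the tub underside; all at rest (< 0.02 m/s) (all of step 1 and all of step 2 and horizontal distance between small_puck and small_dish below 0.0125 m and z of small_puck in the frame of small_dish below 0.008 m and angle between each of small_puck, tall_cylinder, wide_puck's own z axis and vertical below 0.1 rad and linear speed of each of small_puck, tall_cylinder, wide_puck, block, lid below 0.02 m/s and horizontal distance between tall_cylinder and medium_dish below 0.0125 m and z of tall_cylinder in the frame of medium_dish below 0.008 m and horizontal distance between wide_puck and large_dish below 0.0125 m and z of wide_puck in the frame of large_dish below 0.008 m); the robot touches nothing.
It fails at once if the amber jar is knocked over or shifted by more than 30 mm (distance of jar from where it was at the start of the episode above 0.03 m or angle between jar's own z axis and vertical above 0.5 rad).
It also fails if it takes over 115 s, if anything falls off the work surface, if the arm or the gripper's body presses on something with over 40 N, if the wrist force passes 120 N, or if a joint passes its speed limit or range.

ROBOT

A 6-joint arm with a two-finger parallel gripper is mounted at the origin on the work surface. World frame = base frame: x ahead of the robot, y to its left, z up, the work surface at z = 0. Lengths are in m, angles in rad, forces in N, time in s.
With the tool pointing down it reaches from about 0.375 to 0.9 m from the base axis. Payload 3.1 kg.
Tool frame: the origin (TCP) lies on the centre line of the jaws, within the pads' length; the fingertips stand 17 mm ahead of it and the grasp point (between the pads) lies 2 mm behind it (arm.tip_extent is the distance from the TCP to the fingertips, in m); z points along the fingers, y is the line along which they close (so a half turn about z gives the same grasp; the last joint's range is limited). The gripper opens to 87 mm and grips with 3 to 60 N. Pads are 19 mm wide; open, the fingers measure 117 mm over their backs; the gripper's body (75 mm by 190 mm) begins 51 mm behind the grasp point.
Start: joints at [-1.522, 0.527, 1.433, -0, 1.181, -0.178], TCP at [0.141, -0.609, 0.219] pointing down, gripper open.
Joint ranges: [-3.08, 3.08], [-0.75, 2.2], [0.22, 2.44], [-1.43, 4.57], [0, 2.65], [-2.85, 2.85]. Speed limits (rad/s): [2.79, 2.79, 3.14, 3.14, 3.14, 3.14].

INTERFACE

Orientations are given as a 3x3 rotation matrix whose columns are the frame's x, y, z axes.
In Python, from plant import arm gives the robot as it stands.
- The arm moves only by the shell command python3 -m crank 'ROWS' [FORCE]. ROWS is a JSON object whose one key "steps" holds a list of rows, each an object with "fingers": the finger opening in cm, from 0 to 8.7; "xyz": the shift along the tool's x, y, z in cm, a list of three; "twist": the turn about the tool's z in rad. A call has exactly 10 rows; each row is the pose to reach, as a shift and turn from the pose commanded when the call began, along the tool's axes at that moment; what a row does not reach only later rows make up. A row lasts 1/8 s, in which the tool goes at most 62.5 mm and 10.7 degrees, less where a joint would pass 70% of its speed; a pose out of reach is approached as far as the arm can. A call with a gripper value outside its range is refused whole. The fingers move at their own pace and stop on an object; FORCE is the grip in N (left out, the last holds). Time passes only in rows, so rows that repeat a pose let the fingers close, or fill a call up. It gives the time, the measured TCP pose, the force, the opening and the grip force at its end, in the units of the state.
- arm.observe(): the state, without advancing time (a new reading comes with each control period).
- arm.grab_frame(name): name is "scene" or "top" or "wrist"; returns (picture, depth): 400x640x3 uint8, blue, green, red; 400x640 float32, m along the optical axis (not along the pixel's ray), 0 where there is no reading.
- arm.camera_info(name): a dict with "fov_y" (degrees; the focal length in pixels is half the picture's height over the tangent of half this angle, whatever the lens; pixels are square), "cx", "cy" (the principal point, pixels), "dist_coeffs" ([k1, k2, p1, p2, k3] as OpenCV has them; the pictures are not rectified), "R" (3x3) and "t" (3): a world point X has camera coordinates R X + t. Camera axes: x right, y down, z forward; pixel columns grow to the right and rows downward; lengths in m; the calibration is good to about 2 mm. A picture is of the moment at which its call begins: read the wrist's pose just before it. camera_info takes no time and is no camera call; for the wrist camera it gives the pose at the moment of the call.
- arm.hand_in(): hands the job in; it is judged then, once.
Trained networks look in the newest picture that a camera, given by its name, has taken for a name from the list of things; names that differ only in an ending like _2 or _b are one class to them, and where a whole thing is asked for, a point or a joint stands for the part that bears it (a point fixed in the world has none). Each returns a list of dicts, best first, with "score" (0 to 1); they miss things now and then, are a little off and sometimes report something else, mostly with a low value. They report only what shows in the picture. A call takes as long as a camera call.
- arm.look_for(label, camera): "at" ([x, y, z] in m, in world coordinates, good to about 4 mm: the middle of the surface that is visible of it).
- arm.pinpoint(label, camera): "at" ([x, y, z] in m, in world coordinates, good to about 4 mm: a listed point, or the origin of a listed thing).
The state is a dict: "clock": time; "joint_pos": joint angles; "joint_velocities": joint speeds; "joint_efforts": joint torques, N m; "ee_pos": TCP position; "tool_rot": TCP orientation; "wrist_force": force on the tool from outside, world axes, zero at the start; "ft_torque": the same for the moment, N m; "opening": finger opening in m; "grasp_force": force on a finger pad.
Only numpy, scipy, OpenCV 4.12 (cv2) and the standard library are available. Lean on these libraries where they do the work, as an engineer would, in place of code of your own. Each camera call takes 0.05 s, during which the arm holds its last target. There are 200 camera calls.

## Working session

There is one attempt and no reset: what is moved stays moved. The work goes in short steps, Python scripts to look and compute and a shell command to move; the robot and the scene stay as the last step left them, time stands still between calls to the robot, and variables do not carry over. Pictures are saved under pics/ and viewed, at most 14 in all, crops included, and the job is handed in when it is done.

```bash
ls; mkdir -p pics; cat > h.py <<'E'
import numpy as np, cv2, json
from plant import arm
np.set_printoptions(precision=4, suppress=True)
def look(cam, tag=None):
    info=arm.camera_info(cam); pic,d=arm.grab_frame(cam)
    if tag: cv2.imwrite(f'pics/{tag}.png',pic)
    return info,pic,d
def K(info):
    f=200/np.tan(np.radians(info['fov_y'])/2)
    return np.array([[f,0,info['cx']],[0,f,info['cy']],[0,0,1.]])
def cloud(info,d):
    v,u=np.mgrid[0:d.shape[0],0:d.shape[1]]
    p=np.stack([u,v],-1).reshape(-1,1,2).astype(np.float64)
    n=cv2.undistortPoints(p,K(info),np.array(info['dist_coeffs'],float)).reshape(-1,2)
    z=d.reshape(-1,1)
    c=np.hstack([n*z,z])
    w=(c-np.array(info['t']))@np.array(info['R'])
    w[z[:,0]==0]=np.nan
    return w.reshape(d.shape+(3,))
E
python3 - <<'E'
from h import *
i,p,d=look('top','top0'); look('scene','scene0')
print({k:i[k] for k in i})
for n in 'small_puck tall_cylinder wide_puck block small_dish medium_dish large_dish tub lid jar'.split():
    print(n,[(round(r['score'],2),np.array(r['at'])) for r in arm.pinpoint(n,'top')[:3]])
s=arm.observe();print(s['clock'],s['ee_pos'],s['tool_rot'],s['opening'])
E
```

```text
pics
{'fov_y': 49.441119064702974, 'cx': 314.75717876374716, 'cy': 198.53802488952033, 'dist_coeffs': array([-0.0666,  0.    ,  0.    ,  0.    ,  0.    ]), 'R': array([[ 0.0068, -0.9999,  0.0147],
       [-0.9822, -0.0094, -0.1877],
       [ 0.1878, -0.0132, -0.9821]]), 't': array([-0.0115,  0.5742,  0.9587])}
small_puck [(0.49, array([ 0.5401, -0.119 ,  0.0035]))]
tall_cylinder [(0.8, array([0.5378, 0.1101, 0.003 ]))]
wide_puck [(0.96, array([ 0.4342,  0.0633, -0.0002]))]
block []
small_dish [(0.7, array([ 0.6471, -0.2397, -0.0027]))]
medium_dish [(0.66, array([ 0.6744, -0.0158, -0.0027])), (0.62, array([ 0.5408, -0.1157,  0.0011]))]
large_dish [(0.75, array([0.6106, 0.2487, 0.002 ]))]
tub [(0.93, array([ 0.4385, -0.3045,  0.0011]))]
lid [(0.7, array([ 0.4573,  0.2881, -0.    ]))]
jar [(0.57, array([ 0.5443, -0.0083,  0.0025]))]
0.6 [ 0.1412 -0.6088  0.2192] [[ 0.9742  0.2258 -0.    ]
 [ 0.2258 -0.9742 -0.    ]
 [-0.      0.     -1.    ]] 0.08707568771012818
```

View pics/top0.png

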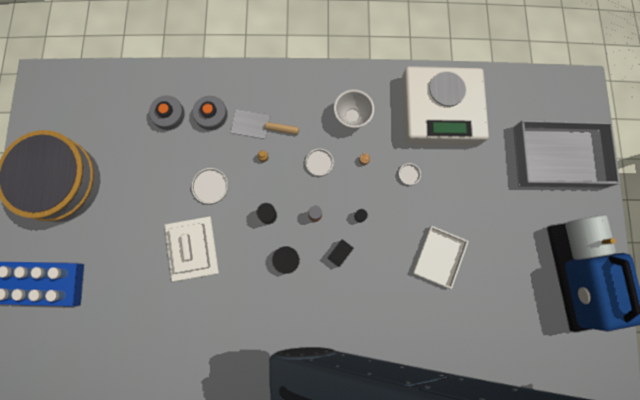

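View pics/scene0.png

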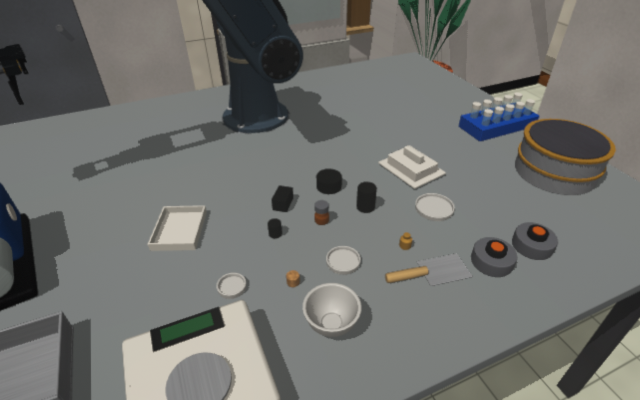

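The top view shows the lid at (190,248), tub at (440,257), dishes at (210,186), (318,162) and (408,174). The samples are at (267,213), (286,260), (360,215), with the block at (340,253) and the jar at (315,213). The networks agree with this, but they missed the block. Next I'll measure with the depth image.

```bash
cat > meas.py <<'E'
from h import *
i,p,d=look('top'); w=cloud(i,d); g=p.astype(int).max(2)
# name: seed px, half-window, dark?, zmin,zmax
J={'small_puck':((360,215),13,1,.028,.042),'tall':((267,213),18,1,.052,.070),'wide':((286,260),20,1,.027,.043),'block':((340,253),20,1,.027,.043),
'jar':((315,213),14,0,.040,.06),'small_dish':((408,174),18,2,.000,.02),'medium_dish':((318,162),22,2,.000,.02),'large_dish':((210,186),26,2,.000,.02),
'tub':((440,257),42,2,.0,.03),'lid':((190,248),40,2,.0,.03),'bar':((186,248),30,2,.052,.075)}
for n,((u,v),h,k,a,b) in J.items():
    s=np.s_[v-h:v+h,u-h:u+h]; W=w[s]; G=g[s]
    m=(W[...,2]>a)&(W[...,2]<b)
    if k==1:m&=G<75
    if k==2:m&=G>165
    P=W[m]; 
    if len(P)<5: print(n,len(P),'z',np.nanpercentile(W[...,2],[5,50,99])); continue
    c,e=cv2.minEnclosingCircle(P[:,:2].astype(np.float32)); r=cv2.minAreaRect((P[:,:2]*1000).astype(np.float32))
    print(n,len(P),'circ',np.array(c),round(e*2,4),'rect',np.array(r[0]),np.array(r[1]),round(r[2],1),'z',np.percentile(P[:,2],[5,50,95]))
E
python3 meas.py
python3 - <<'E'
from h import *
arm.grab_frame('scene')
for n in 'small_puck block tall_cylinder wide_puck tub lid jar small_dish medium_dish large_dish'.split():
    print(n,[(round(r['score'],2),np.array(r['at'])) for r in arm.pinpoint(n,'scene')[:2]])
E
```

```text
small_puck 112 circ [ 0.5404 -0.1165] 0.0288 rect [ 540.9436 -115.7672] [26.6358 26.3214] 0.7 z [0.0311 0.0343 0.0379]
tall 268 circ [0.5407 0.1072] 0.0429 rect [540.8301 106.4225] [40.7097 41.3948] 70.1 z [0.0566 0.06   0.0631]
wide 575 circ [0.4332 0.0608] 0.0631 rect [432.6092  60.8998] [59.9845 60.3372] 0.9 z [0.0312 0.0342 0.037 ]
block 357 circ [ 0.4501 -0.067 ] 0.0618 rect [451.0104 -66.3469] [34.8406 54.9823] 52.6 z [0.0312 0.0343 0.0374]
jar 146 circ [ 0.5436 -0.0066] 0.0318 rect [543.441   -6.5989] [28.6667 30.614 ] 3.4 z [0.0467 0.0497 0.0533]
small_dish 295 circ [ 0.6473 -0.2422] 0.0557 rect [ 647.7025 -240.9484] [52.2304 52.8662] 22.5 z [0.0013 0.0051 0.0135]
medium_dish 491 circ [ 0.6775 -0.0186] 0.0714 rect [675.7581 -18.7761] [64.6919 68.0534] 3.2 z [0.0012 0.0046 0.0118]
large_dish 873 circ [0.6128 0.2506] 0.0908 rect [614.0143 252.0928] [86.6325 84.7789] 0.6 z [0.0011 0.0041 0.011 ]
tub 1674 circ [ 0.4456 -0.3112] 0.1589 rect [ 444.4379 -312.8124] [102.3589 127.9826] 67.6 z [0.0009 0.004  0.0211]
lid 995 circ [0.4598 0.2864] 0.1742 rect [459.9435 288.7134] [141.1507 116.6325] 10.8 z [0.0072 0.0109 0.0142]
bar 170 circ [0.4594 0.2869] 0.0591 rect [459.3206 287.3951] [58.7146 15.0242] 10.4 z [0.0584 0.0615 0.0644]
small_puck [(0.58, array([ 0.5399, -0.1158,  0.0017]))]
block [(0.64, array([ 0.4524, -0.0685, -0.0007])), (0.34, array([ 0.6764, -0.0142,  0.0012]))]
tall_cylinder [(0.84, array([ 0.5407,  0.1073, -0.0017]))]
wide_puck []
tub [(0.78, array([ 0.4449, -0.3085, -0.0019]))]
lid [(0.71, array([0.4597, 0.2847, 0.0029])), (0.6, array([ 0.443 , -0.3039, -0.0039]))]
jar [(0.8, array([ 0.5508, -0.0031,  0.0033]))]
small_dish [(0.62, array([ 0.6467, -0.2437, -0.002 ]))]
medium_dish [(0.8, array([ 0.678 , -0.0215, -0.0001]))]
large_dish [(0.56, array([ 0.6151,  0.2497, -0.0011]))]
```

```bash
cat > plan.py <<'E'
import sys
from h import *
# each arg: x,y,z(tcp),yawdeg(tool x)
s=arm.observe(); R=np.array(s['tool_rot']); e=np.array(s['ee_pos'])
y0=np.degrees(np.arctan2(R[1,0],R[0,0]))
print('t',s['clock'],'ee',e,'yaw',round(y0,2),'tilt',round(np.degrees(np.arccos(-R[2,2])),2),'open',round(s['opening'],4),'gf',s['grasp_force'])
Rn=np.array([[np.cos(np.radians(y0)),np.sin(np.radians(y0)),0],[np.sin(np.radians(y0)),-np.cos(np.radians(y0)),0],[0,0,-1.]])
for a in sys.argv[1:]:
    x,y,z,t=map(float,a.split(',')); dl=Rn.T@(np.array([x,y,z])-e)*100
    tw=-np.radians((t-y0+180)%360-180)
    print(a,'xyz',np.round(dl,2),'twist',round(tw,3),'rows',round(max(np.linalg.norm(dl)/6.25,abs(tw)/.1867),1))
E
python3 plan.py 0.4505,-0.0665,0.12,-37.4
```

```text
t 1.2 ee [ 0.1412 -0.6088  0.2191] yaw 13.05 tilt 0.0 open 0.087 gf 0.0
0.4505,-0.0665,0.12,-37.4 xyz [ 42.38 -45.84   9.91] twist 0.881 rows 10.1
```

```bash
python3 -m crank '{"steps":[{"fingers":7.5,"xyz":[42.4,-45.8,5],"twist":0.88},{"fingers":7.5,"xyz":[42.4,-45.8,5],"twist":0.88},{"fingers":7.5,"xyz":[42.4,-45.8,5],"twist":0.88},{"fingers":7.5,"xyz":[42.4,-45.8,5],"twist":0.88},{"fingers":7.5,"xyz":[42.4,-45.8,5],"twist":0.88},{"fingers":7.5,"xyz":[42.4,-45.8,5],"twist":0.88},{"fingers":7.5,"xyz":[42.4,-45.8,5],"twist":0.88},{"fingers":7.5,"xyz":[42.4,-45.8,9.9],"twist":0.88},{"fingers":7.5,"xyz":[42.4,-45.8,9.9],"twist":0.88},{"fingers":7.5,"xyz":[42.4,-45.8,9.9],"twist":0.88}]}' 30; python3 plan.py 0.4505,-0.0665,0.12,-37.4 0.4505,-0.0665,0.026,-37.4
```

```text
clock: 2.45
ee_pos: [0.4461, -0.0762, 0.1241]
tool_rot: [[0.795, -0.607, 0.002], [-0.607, -0.795, -0.001], [0.002, -0.0, -1.0]]
wrist_force: [0.1, -1.1, 0.4]
opening: 0.0753
grasp_force: 0.0
t 2.45 ee [ 0.4461 -0.0762  0.1241] yaw -37.38 tilt 0.11 open 0.0753 gf 0.0
0.4505,-0.0665,0.12,-37.4 xyz [-0.24 -1.04  0.41] twist 0.0 rows 0.2
0.4505,-0.0665,0.026,-37.4 xyz [-0.24 -1.04  9.81] twist 0.0 rows 1.6
```

```bash
python3 - <<'E'
from h import *
arm.grab_frame('wrist')
i,p,d=look('wrist','w1'); w=cloud(i,d)
print(arm.observe()['ee_pos'])
m=(p.astype(int).max(2)<75)&(abs(w[...,2]-.034)<.006)&(abs(w[...,0]-.45)<.05)&(abs(w[...,1]+.067)<.05)
P=(w[m][:,:2]*1000).astype(np.float32)
print(len(P),cv2.minAreaRect(P) if len(P) else 0)
E
python3 plan.py 0.4505,-0.0665,0.026,-37.4
```

```text
[ 0.4454 -0.0725  0.1229]
3391 ((450.46588134765625, -66.84001159667969), (34.89167404174805, 56.19805145263672), 52.644134521484375)
t 2.55 ee [ 0.4454 -0.0725  0.1229] yaw -36.91 tilt 0.17 open 0.075 gf 0.0
0.4505,-0.0665,0.026,-37.4 xyz [ 0.04 -0.79  9.69] twist 0.009 rows 1.6
```

View pics/w1.png

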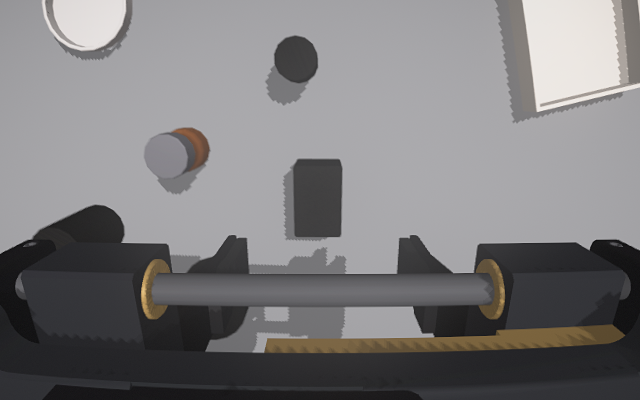

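The wrist view has the block at (317,198) square between the fingers, jar at (165,155). The wrist measurement agrees with the top camera to within 0.5 mm. I'll lower partway and check settling.

```bash
python3 -m crank '{"steps":[{"fingers":7.5,"xyz":[0,0,6],"twist":0},{"fingers":7.5,"xyz":[0,0,6],"twist":0},{"fingers":7.5,"xyz":[0,0,6],"twist":0},{"fingers":7.5,"xyz":[0,0,6],"twist":0},{"fingers":7.5,"xyz":[0,0,6],"twist":0},{"fingers":7.5,"xyz":[0,0,6],"twist":0},{"fingers":7.5,"xyz":[0,0,6],"twist":0},{"fingers":7.5,"xyz":[0,0,6],"twist":0},{"fingers":7.5,"xyz":[0,0,6],"twist":0},{"fingers":7.5,"xyz":[0,0,6],"twist":0}]}' 30 | head -2; python3 plan.py 0.4505,-0.0668,0.026,-37.4 0.4505,-0.0668,0.13,-37.4 0.4445,-0.3125,0.13,-22.4
```

```text
clock: 3.8
ee_pos: [0.4446, -0.0776, 0.0642]
t 3.8 ee [ 0.4446 -0.0776  0.0642] yaw -37.36 tilt 0.02 open 0.0753 gf 0.0
0.4505,-0.0668,0.026,-37.4 xyz [-0.19 -1.22  3.82] twist 0.001 rows 0.6
0.4505,-0.0668,0.13,-37.4 xyz [-0.19 -1.22 -6.58] twist 0.001 rows 1.1
0.4445,-0.3125,0.13,-22.4 xyz [14.25 18.68 -6.58] twist -0.261 rows 3.9
```

```bash
python3 -m crank '{"steps":[{"fingers":7.5,"xyz":[-0.2,-1.2,1],"twist":0},{"fingers":7.5,"xyz":[-0.2,-1.2,3.8],"twist":0},{"fingers":7.5,"xyz":[-0.2,-1.2,3.8],"twist":0},{"fingers":3,"xyz":[-0.2,-1.2,3.8],"twist":0},{"fingers":3,"xyz":[-0.2,-1.2,3.8],"twist":0},{"fingers":3,"xyz":[-0.2,-1.2,3.8],"twist":0},{"fingers":3,"xyz":[-0.2,-1.2,3.8],"twist":0},{"fingers":3,"xyz":[-0.2,-1.2,3.8],"twist":0},{"fingers":3,"xyz":[-0.2,-1.2,3.8],"twist":0},{"fingers":3,"xyz":[-0.2,-1.2,3.8],"twist":0}]}' 30; python3 plan.py 0.4505,-0.0668,0.13,-37.4 0.43,-0.3125,0.13,-22.4
```

```text
clock: 5.05
ee_pos: [0.4505, -0.067, 0.0266]
tool_rot: [[0.795, -0.607, 0.0], [-0.607, -0.795, -0.0], [0.001, -0.0, -1.0]]
wrist_force: [-0.2, -0.1, 4.8]
opening: 0.0353
grasp_force: 30.0
t 5.05 ee [ 0.4505 -0.067   0.0266] yaw -37.37 tilt 0.03 open 0.0353 gf 30.000884234905243
0.4505,-0.0668,0.13,-37.4 xyz [ -0.01  -0.01 -10.34] twist 0.001 rows 1.7
0.43,-0.3125,0.13,-22.4 xyz [ 13.27  20.76 -10.34] twist -0.261 rows 4.3
```

```bash
python3 plan.py 0.39,-0.29,0.20,-22.4
```

```text
t 5.05 ee [ 0.4505 -0.067   0.0266] yaw -37.37 tilt 0.03 open 0.0353 gf 30.000884234905243
0.39,-0.29,0.20,-22.4 xyz [  8.73  21.4  -17.34] twist -0.261 rows 4.6
```

```bash
python3 -m crank '{"steps":[{"fingers":3,"xyz":[0,0,-5],"twist":0},{"fingers":3,"xyz":[0,0,-10],"twist":0},{"fingers":3,"xyz":[8.7,21.4,-17.3],"twist":-0.26},{"fingers":3,"xyz":[8.7,21.4,-17.3],"twist":-0.26},{"fingers":3,"xyz":[8.7,21.4,-17.3],"twist":-0.26},{"fingers":3,"xyz":[8.7,21.4,-17.3],"twist":-0.26},{"fingers":3,"xyz":[8.7,21.4,-17.3],"twist":-0.26},{"fingers":3,"xyz":[8.7,21.4,-17.3],"twist":-0.26},{"fingers":3,"xyz":[8.7,21.4,-17.3],"twist":-0.26},{"fingers":3,"xyz":[8.7,21.4,-17.3],"twist":-0.26}]}' | tail -2; python3 - <<'E'
from h import *
i,p,d=look('wrist','w2'); w=cloud(i,d)
m=(p.astype(int).min(2)>120)&(abs(w[...,2]-.020)<.004)&(np.hypot(w[...,0]-.4445,w[...,1]+.3125)<.1)
P=(w[m][:,:2]*1000).astype(np.float32)
print(len(P),cv2.minAreaRect(P)); np.save('P.npy',w[m])
E
python3 plan.py 0.4445,-0.3125,0.08,-22.4
```

```text
opening: 0.0353
grasp_force: 30.0
1548 ((442.38330078125, -307.14208984375), (96.77999877929688, 121.54220581054688), 67.54057312011719)
t 6.35 ee [ 0.3898 -0.2884  0.1989] yaw -22.36 tilt 0.07 open 0.0351 gf 29.999837279319763
0.4445,-0.3125,0.08,-22.4 xyz [ 5.98  0.15 11.89] twist 0.001 rows 2.1
```

View pics/w2.png

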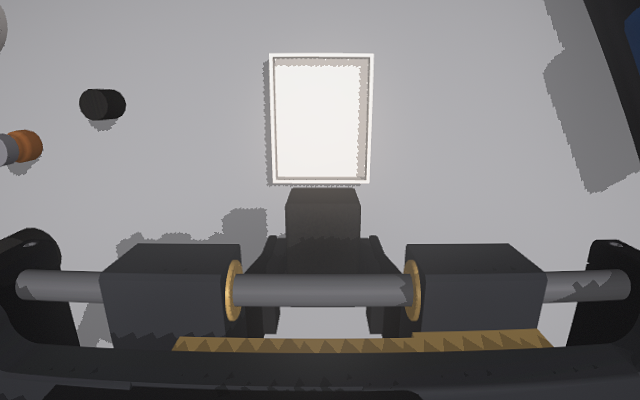

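The wrist view shows the whole tub rim, (268,53)–(374,185), with block held. Its size of 121.5 x 96.8 mm is right, so I'll take the tub as (0.4424, -0.3071) with yaw -22.5°.

```bash
python3 plan.py 0.4424,-0.3071,0.08,-22.4  0.4424,-0.3071,0.0302,-22.4
```

```text
t 6.35 ee [ 0.3898 -0.2884  0.1989] yaw -22.36 tilt 0.07 open 0.0351 gf 29.999837279319763
0.4424,-0.3071,0.08,-22.4 xyz [ 5.58 -0.27 11.89] twist 0.001 rows 2.1
0.4424,-0.3071,0.0302,-22.4 xyz [ 5.58 -0.27 16.87] twist 0.001 rows 2.8
```

```bash
python3 -m crank '{"steps":[{"fingers":3,"xyz":[5.5,-0.2,4],"twist":0},{"fingers":3,"xyz":[5.5,-0.2,9],"twist":0},{"fingers":3,"xyz":[5.5,-0.2,12],"twist":0},{"fingers":3,"xyz":[5.5,-0.2,15],"twist":0},{"fingers":3,"xyz":[5.5,-0.2,16.4],"twist":0},{"fingers":3,"xyz":[5.5,-0.2,16.4],"twist":0},{"fingers":3,"xyz":[5.5,-0.2,16.4],"twist":0},{"fingers":3,"xyz":[5.5,-0.2,16.4],"twist":0},{"fingers":3,"xyz":[5.5,-0.2,16.4],"twist":0},{"fingers":3,"xyz":[5.5,-0.2,16.4],"twist":0}]}' | grep force; python3 plan.py 0.4424,-0.3071,0.0302,-22.4 0.4424,-0.3071,0.13,-22.4 0.5404,-0.1165,0.12,0
```

```text
wrist_force: [-0.4, -0.5, -1.2]
grasp_force: 30.0
t 7.6 ee [ 0.4414 -0.3092  0.0358] yaw -22.48 tilt 0.05 open 0.0354 gf 29.99976396560669
0.4424,-0.3071,0.0302,-22.4 xyz [ 0.01 -0.23  0.56] twist -0.001 rows 0.1
0.4424,-0.3071,0.13,-22.4 xyz [ 0.01 -0.23 -9.42] twist -0.001 rows 1.5
0.5404,-0.1165,0.12,0 xyz [  1.78 -21.59  -8.42] twist -0.392 rows 3.7
```

```bash
python3 -m crank '{"steps":[{"fingers":3,"xyz":[0,-0.2,0.5],"twist":0},{"fingers":3,"xyz":[0,-0.2,0.55],"twist":0},{"fingers":3,"xyz":[0,-0.2,0.55],"twist":0},{"fingers":4.8,"xyz":[0,-0.2,0.55],"twist":0},{"fingers":4.8,"xyz":[0,-0.2,0.55],"twist":0},{"fingers":4.8,"xyz":[0,-0.2,0.55],"twist":0},{"fingers":4.8,"xyz":[0,-0.2,0.55],"twist":0},{"fingers":4.8,"xyz":[0,-0.2,-2],"twist":0},{"fingers":4.8,"xyz":[0,-0.2,-7],"twist":0},{"fingers":4.8,"xyz":[0,-0.2,-9],"twist":0}]}' | grep force; python3 plan.py 0.5404,-0.1165,0.12,0
```

```text
wrist_force: [-0.5, -0.5, -0.1]
grasp_force: 0.0
t 8.85 ee [ 0.443  -0.3081  0.1278] yaw -22.47 tilt 0.24 open 0.0482 gf 0.0
0.5404,-0.1165,0.12,0 xyz [  1.68 -21.43   0.78] twist -0.392 rows 3.4
```

```bash
python3 -m crank '{"steps":[{"fingers":6,"xyz":[1.7,-21.4,0],"twist":-0.39},{"fingers":6,"xyz":[1.7,-21.4,0],"twist":-0.39},{"fingers":6,"xyz":[1.7,-21.4,0],"twist":-0.39},{"fingers":6,"xyz":[1.7,-21.4,0],"twist":-0.39},{"fingers":6,"xyz":[1.7,-21.4,2],"twist":-0.39},{"fingers":6,"xyz":[1.7,-21.4,5.6],"twist":-0.39},{"fingers":6,"xyz":[1.7,-21.4,5.6],"twist":-0.39},{"fingers":6,"xyz":[1.7,-21.4,5.6],"twist":-0.39},{"fingers":6,"xyz":[1.7,-21.4,5.6],"twist":-0.39},{"fingers":6,"xyz":[1.7,-21.4,5.6],"twist":-0.39}]}' | grep force; python3 plan.py 0.5404,-0.1165,0.029,0
python3 meas.py | egrep 'small_puck|tub|block|dish'; cp meas.py m2.py
```

```text
wrist_force: [-0.7, 0.8, -0.1]
grasp_force: 0.0
t 10.1 ee [ 0.5401 -0.1163  0.0704] yaw -0.14 tilt 0.12 open 0.0603 gf 0.0
0.5404,-0.1165,0.029,0 xyz [0.03 0.02 4.14] twist -0.002 rows 0.7
small_puck 0 z [0.5165 0.6194 0.776 ]
block 0 z [0.782  0.7886 0.7922]
small_dish 202 circ [ 0.6817 -0.2424] 0.0917 rect [ 677.8654 -242.4129] [36.7615 86.9142] 0.8 z [0.0002 0.0018 0.0127]
medium_dish 1277 circ [ 0.6791 -0.0143] 0.1548 rect [679.3691 -14.0548] [112.1821 108.6139] 0.5 z [0.0002 0.0026 0.0115]
large_dish 6 circ [0.6758 0.3167] 0.0107 rect [675.8892 316.6596] [7.7137 7.4478] 3.3 z [0.0008 0.0013 0.0021]
tub 1571 circ [ 0.4825 -0.35  ] 0.1873 rect [ 483.8645 -342.554 ] [147.2991 135.0145] 86.5 z [0.0003 0.0023 0.0196]
```

```bash
python3 -m crank '{"steps":[{"fingers":6,"xyz":[0,0,3],"twist":0},{"fingers":6,"xyz":[0,0,4.1],"twist":0},{"fingers":6,"xyz":[0,0,4.1],"twist":0},{"fingers":2.5,"xyz":[0,0,4.1],"twist":0},{"fingers":2.5,"xyz":[0,0,4.1],"twist":0},{"fingers":2.5,"xyz":[0,0,4.1],"twist":0},{"fingers":2.5,"xyz":[0,0,4.1],"twist":0},{"fingers":2.5,"xyz":[0,0,4.1],"twist":0},{"fingers":2.5,"xyz":[0,0,4.1],"twist":0},{"fingers":2.5,"xyz":[0,0,4.1],"twist":0}]}' 20; python3 plan.py 0.58,-0.2425,0.15,0
```

```text
clock: 11.4
ee_pos: [0.5397, -0.116, 0.0286]
tool_rot: [[1.0, -0.002, 0.001], [-0.002, -1.0, -0.0], [0.001, 0.0, -1.0]]
wrist_force: [-0.4, -0.6, 4.1]
opening: 0.0279
grasp_force: 20.0
t 11.4 ee [ 0.5397 -0.116   0.0286] yaw -0.12 tilt 0.04 open 0.0279 gf 20.010765194892883
0.58,-0.2425,0.15,0 xyz [  4.05  12.64 -12.14] twist -0.002 rows 2.9
```

```bash
python3 -m crank '{"steps":[{"fingers":2.5,"xyz":[0,0,-4],"twist":0},{"fingers":2.5,"xyz":[0,0,-9],"twist":0},{"fingers":2.5,"xyz":[4,12.6,-12],"twist":0},{"fingers":2.5,"xyz":[4,12.6,-12],"twist":0},{"fingers":2.5,"xyz":[4,12.6,-12],"twist":0},{"fingers":2.5,"xyz":[4,12.6,-12],"twist":0},{"fingers":2.5,"xyz":[4,12.6,-12],"twist":0},{"fingers":2.5,"xyz":[4,12.6,-12],"twist":0},{"fingers":2.5,"xyz":[4,12.6,-12],"twist":0},{"fingers":2.5,"xyz":[4,12.6,-12],"twist":0}]}' | tail -2;  cat > dish.py <<'E'
from h import *
import sys
x,y,r=map(float,sys.argv[2:5])
i,p,d=look('wrist',sys.argv[1]); w=cloud(i,d)
m=(p.astype(int).min(2)>140)&(abs(w[...,2]-.012)<.0035)&(np.hypot(w[...,0]-x,w[...,1]-y)<r+.02)
P=w[m][:,:2]
c,e=cv2.minEnclosingCircle(P.astype(np.float32)); print(len(P),np.array(c),2*e)
A=np.c_[2*P,np.ones(len(P))]; q=np.linalg.lstsq(A,(P**2).sum(1),rcond=None)[0]; print('fit',q[:2],'D',2*np.sqrt(q[2]+q[0]**2+q[1]**2))
E
python3 dish.py w3 0.6473 -0.2422 0.028; python3 plan.py 0.6473,-0.2425,0.06,0
```

```text
opening: 0.0282
grasp_force: 20.0
726 [ 0.6465 -0.2399] 0.056396450847387314
fit [ 0.6469 -0.24  ] D 0.05231954094417534
t 12.7 ee [ 0.5792 -0.2416  0.1483] yaw -0.1 tilt 0.0 open 0.0277 gf 19.996409118175507
0.6473,-0.2425,0.06,0 xyz [6.81 0.08 8.83] twist -0.002 rows 1.8
```

View pics/w3.png

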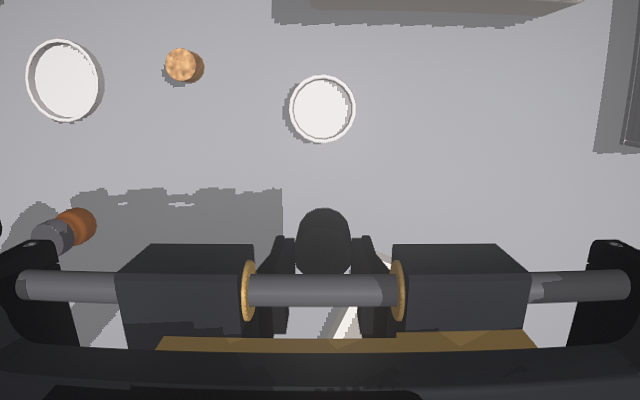

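The wrist view shows the small puck gripped at (323,240), the small dish at (322,109) and the medium dish at (65,80). Since the opening reads 28 mm for a 30 mm puck, I'll check how it sits in the jaws.

```bash
python3 - <<'E'
from h import *
i=arm.camera_info('wrist'); p,d=arm.grab_frame('wrist'); w=cloud(i,d); e=np.array(arm.observe()['ee_pos'])
q=w[205:270,296:350]-e; g=p[205:270,296:350].astype(int).max(2)
for r in range(0,65,6): print(205+r,q[r,27],g[r,27])
Q=q.reshape(-1,3); m=(abs(Q[:,2])<.03); print(np.percentile(Q[m],[1,50,99],axis=0))
E
python3 dish.py w3b 0.677 -0.019 0.035;python3 plan.py 0.6470,-0.241,0.06,0 0.647,-0.241,0.0337,0
```

```text
205 [-0.019   0.0006 -0.1502] 183
211 [ 0.0158  0.0007 -0.0204] 65
217 [ 0.0158  0.0007 -0.0102] 64
223 [ 0.0155  0.0007 -0.0015] 60
229 [0.0148 0.0007 0.0052] 60
235 [0.0114 0.0007 0.0043] 58
241 [0.0083 0.0007 0.0043] 57
247 [0.0052 0.0007 0.0044] 54
253 [0.0023 0.0007 0.0049] 53
259 [-0.0011  0.0007  0.0046] 52
265 [-0.0041  0.0007  0.005 ] 52
[[-0.0066 -0.0121 -0.027 ]
 [ 0.0078  0.0007  0.0038]
 [ 0.0158  0.0139  0.0055]]
847 [ 0.6751 -0.0161] 0.07150214165449142
fit [ 0.675  -0.0167] D 0.0661663828618434
t 12.8 ee [ 0.5792 -0.2418  0.1484] yaw -0.11 tilt 0.0 open 0.0277 gf 19.996327757835388
0.6470,-0.241,0.06,0 xyz [ 6.78 -0.09  8.84] twist -0.002 rows 1.8
0.647,-0.241,0.0337,0 xyz [ 6.78 -0.09 11.47] twist -0.002 rows 2.1
```

```bash
python3 -m crank '{"steps":[{"fingers":2.5,"xyz":[6.7,-0.1,0],"twist":0},{"fingers":2.5,"xyz":[6.7,-0.1,4],"twist":0},{"fingers":2.5,"xyz":[6.7,-0.1,8],"twist":0},{"fingers":2.5,"xyz":[6.7,-0.1,10],"twist":0},{"fingers":2.5,"xyz":[6.7,-0.1,11],"twist":0},{"fingers":2.5,"xyz":[6.7,-0.1,11.4],"twist":0},{"fingers":2.5,"xyz":[6.7,-0.1,11.4],"twist":0},{"fingers":2.5,"xyz":[6.7,-0.1,11.4],"twist":0},{"fingers":2.5,"xyz":[6.7,-0.1,11.4],"twist":0},{"fingers":2.5,"xyz":[6.7,-0.1,11.4],"twist":0}]}' | grep force; python3 plan.py 0.647,-0.241,0.0330,0 0.647,-0.241,0.15,0
```

```text
wrist_force: [0.0, -0.3, -0.4]
grasp_force: 20.0
t 14.05 ee [ 0.6464 -0.2412  0.0348] yaw -0.12 tilt 0.04 open 0.028 gf 19.99670147895813
0.647,-0.241,0.0330,0 xyz [ 0.06 -0.02  0.18] twist -0.002 rows 0.0
0.647,-0.241,0.15,0 xyz [  0.06  -0.02 -11.52] twist -0.002 rows 1.8
```

```bash
python3 -m crank '{"steps":[{"fingers":2.5,"xyz":[0,0,0.2],"twist":0},{"fingers":2.5,"xyz":[0,0,0.2],"twist":0},{"fingers":6,"xyz":[0,0,0.2],"twist":0},{"fingers":6,"xyz":[0,0,0.2],"twist":0},{"fingers":6,"xyz":[0,0,0.2],"twist":0},{"fingers":6,"xyz":[0,0,0.2],"twist":0},{"fingers":6,"xyz":[0,0,0.2],"twist":0},{"fingers":6,"xyz":[0,0,-2],"twist":0},{"fingers":6,"xyz":[0,0,-7],"twist":0},{"fingers":6,"xyz":[0,0,-11.5],"twist":0}]}' | grep force; python3 plan.py 0.5407,0.107,0.14,0
```

```text
wrist_force: [0.2, 0.1, -1.1]
grasp_force: 0.0
t 15.3 ee [ 0.6467 -0.2413  0.1524] yaw -0.13 tilt 0.11 open 0.0597 gf 0.0
0.5407,0.107,0.14,0 xyz [-10.68 -34.81   1.24] twist -0.002 rows 5.8
```

```bash
python3 -m crank '{"steps":[{"fingers":7,"xyz":[-10.6,-34.8,0],"twist":0},{"fingers":7,"xyz":[-10.6,-34.8,0],"twist":0},{"fingers":7,"xyz":[-10.6,-34.8,0],"twist":0},{"fingers":7,"xyz":[-10.6,-34.8,0],"twist":0},{"fingers":7,"xyz":[-10.6,-34.8,0],"twist":0},{"fingers":7,"xyz":[-10.6,-34.8,0],"twist":0},{"fingers":7,"xyz":[-10.6,-34.8,0],"twist":0},{"fingers":7,"xyz":[-10.6,-34.8,4],"twist":0},{"fingers":7,"xyz":[-10.6,-34.8,5],"twist":0},{"fingers":7,"xyz":[-10.6,-34.8,5],"twist":0}]}' | grep force; python3 plan.py 0.5407,0.107,0.045,0
```

```text
wrist_force: [0.9, 0.1, -0.3]
grasp_force: 0.0
t 16.55 ee [0.5412 0.1063 0.0994] yaw -0.2 tilt 0.04 open 0.0698 gf 0.0
0.5407,0.107,0.045,0 xyz [-0.05 -0.07  5.44] twist -0.003 rows 0.9
```

```bash
python3 -m crank '{"steps":[{"fingers":7,"xyz":[0,0,3],"twist":0},{"fingers":7,"xyz":[0,0,5.4],"twist":0},{"fingers":7,"xyz":[0,0,5.4],"twist":0},{"fingers":3.5,"xyz":[0,0,5.4],"twist":0},{"fingers":3.5,"xyz":[0,0,5.4],"twist":0},{"fingers":3.5,"xyz":[0,0,5.4],"twist":0},{"fingers":3.5,"xyz":[0,0,5.4],"twist":0},{"fingers":3.5,"xyz":[0,0,5.4],"twist":0},{"fingers":3.5,"xyz":[0,0,5.4],"twist":0},{"fingers":3.5,"xyz":[0,0,5.4],"twist":0}]}' 30 ; python3 plan.py 0.5407,0.107,0.19,0 0.6755,-0.017,0.16,0
```

```text
clock: 17.8
ee_pos: [0.5415, 0.1072, 0.046]
tool_rot: [[1.0, -0.002, 0.001], [-0.002, -1.0, 0.0], [0.001, -0.0, -1.0]]
wrist_force: [-0.4, -0.5, 6.2]
opening: 0.043
grasp_force: 30.0
t 17.8 ee [0.5415 0.1072 0.046 ] yaw -0.12 tilt 0.08 open 0.043 gf 30.00243902206421
0.5407,0.107,0.19,0 xyz [ -0.08   0.02 -14.4 ] twist -0.002 rows 2.3
0.6755,-0.017,0.16,0 xyz [ 13.43  12.39 -11.4 ] twist -0.002 rows 3.4
```

```bash
python3 -m crank '{"steps":[{"fingers":3.5,"xyz":[0,0,-5],"twist":0},{"fingers":3.5,"xyz":[0,0,-10],"twist":0},{"fingers":3.5,"xyz":[13.4,12.4,-10],"twist":0},{"fingers":3.5,"xyz":[13.4,12.4,-10],"twist":0},{"fingers":3.5,"xyz":[13.4,12.4,-10],"twist":0},{"fingers":3.5,"xyz":[13.4,12.4,-10],"twist":0},{"fingers":3.5,"xyz":[13.4,12.4,-10],"twist":0},{"fingers":3.5,"xyz":[13.4,12.4,-4],"twist":0},{"fingers":3.5,"xyz":[13.4,12.4,-2],"twist":0},{"fingers":3.5,"xyz":[13.4,12.4,-2],"twist":0}]}' | tail -2 ; python3 plan.py 0.676,-0.0175,0.0505,0; python3 - <<'E'
from h import *
i=arm.camera_info('wrist'); p,d=arm.grab_frame('wrist'); w=cloud(i,d); e=np.array(arm.observe()['ee_pos'])
q=w[180:270]-e; print(e)
for r in range(0,90,8): print(180+r,q[r,323],p[180+r,323].max())
E
```

```text
opening: 0.043
grasp_force: 30.0
t 19.05 ee [ 0.6723 -0.0158  0.0635] yaw -0.06 tilt 0.32 open 0.043 gf 29.997836351394653
0.676,-0.0175,0.0505,0 xyz [0.37 0.17 1.3 ] twist -0.001 rows 0.2
[ 0.6742 -0.0163  0.0653]
180 [ 0.0221  0.0011 -0.0625] 239
188 [ 0.0166  0.0011 -0.0632] 241
196 [ 0.0196  0.0011 -0.0324] 79
204 [ 0.0198  0.0011 -0.0158] 76
212 [ 0.0196  0.0011 -0.0027] 72
220 [0.0195 0.0011 0.0089] 68
228 [0.0163 0.0011 0.0106] 66
236 [0.0122 0.0011 0.0102] 61
244 [0.0086 0.0011 0.0111] 58
252 [0.0044 0.0011 0.0106] 55
260 [0.0004 0.0011 0.0109] 55
268 [-0.0036  0.0011  0.011 ] 53
```

```bash
python3 -m crank '{"steps":[{"fingers":3.5,"xyz":[0.2,0.1,1],"twist":0},{"fingers":3.5,"xyz":[0.2,0.1,1.2],"twist":0},{"fingers":3.5,"xyz":[0.2,0.1,1.2],"twist":0},{"fingers":3.5,"xyz":[0.2,0.1,1.2],"twist":0},{"fingers":3.5,"xyz":[0.2,0.1,1.2],"twist":0},{"fingers":3.5,"xyz":[0.2,0.1,1.2],"twist":0},{"fingers":3.5,"xyz":[0.2,0.1,1.2],"twist":0},{"fingers":3.5,"xyz":[0.2,0.1,1.2],"twist":0},{"fingers":3.5,"xyz":[0.2,0.1,1.2],"twist":0},{"fingers":3.5,"xyz":[0.2,0.1,1.2],"twist":0}]}' | grep force ; python3 plan.py 0.677,-0.0175,0.0505,0; python3 - <<'E'
from h import *
i=arm.camera_info('wrist'); p,d=arm.grab_frame('wrist'); w=cloud(i,d); e=np.array(arm.observe()['ee_pos'])
q=w[180:270]-e; print(e)
for r in range(0,90,12): print(180+r,q[r,323],p[180+r,323].max())
E
```

```text
wrist_force: [0.4, -0.5, -1.3]
grasp_force: 30.0
t 20.35 ee [ 0.6767 -0.0181  0.0533] yaw -0.13 tilt 0.0 open 0.0434 gf 29.997799694538116
0.677,-0.0175,0.0505,0 xyz [ 0.03 -0.06  0.28] twist -0.002 rows 0.0
[ 0.6767 -0.0181  0.0533]
180 [ 0.0267  0.0004 -0.0501] 235
192 [ 0.0217  0.0005 -0.0395] 75
204 [ 0.0218  0.0005 -0.0138] 73
216 [0.0213 0.0005 0.0047] 69
228 [0.0182 0.0005 0.0127] 64
240 [0.0124 0.0005 0.013 ] 59
252 [0.0063 0.0006 0.0126] 54
264 [0.0007 0.0006 0.0137] 53
```

```bash
python3 -m crank '{"steps":[{"fingers":3.5,"xyz":[0,0,0.25],"twist":0},{"fingers":3.5,"xyz":[0,0,0.25],"twist":0},{"fingers":7,"xyz":[0,0,0.25],"twist":0},{"fingers":7,"xyz":[0,0,0.25],"twist":0},{"fingers":7,"xyz":[0,0,0.25],"twist":0},{"fingers":7,"xyz":[0,0,0.25],"twist":0},{"fingers":7,"xyz":[0,0,0.25],"twist":0},{"fingers":7,"xyz":[0,0,-4],"twist":0},{"fingers":7,"xyz":[0,0,-8],"twist":0},{"fingers":8.5,"xyz":[0,0,-10],"twist":0}]}' | grep force; python3 plan.py 0.4332,0.0608,0.14,0
```

```text
wrist_force: [0.0, -0.1, 0.3]
grasp_force: 0.0
t 21.65 ee [ 0.678  -0.0183  0.1561] yaw -0.13 tilt 0.24 open 0.0746 gf 0.0
0.4332,0.0608,0.14,0 xyz [-24.5   -7.86   1.61] twist -0.002 rows 4.1
```

```bash
python3 -m crank '{"steps":[{"fingers":8.5,"xyz":[-24.4,-7.9,0],"twist":0},{"fingers":8.5,"xyz":[-24.4,-7.9,0],"twist":0},{"fingers":8.5,"xyz":[-24.4,-7.9,0],"twist":0},{"fingers":8.5,"xyz":[-24.4,-7.9,0],"twist":0},{"fingers":8.5,"xyz":[-24.4,-7.9,0],"twist":0},{"fingers":8.5,"xyz":[-24.4,-7.9,0],"twist":0},{"fingers":8.5,"xyz":[-24.4,-7.9,4],"twist":0},{"fingers":8.5,"xyz":[-24.4,-7.9,7.7],"twist":0},{"fingers":8.5,"xyz":[-24.4,-7.9,7.7],"twist":0},{"fingers":8.5,"xyz":[-24.4,-7.9,7.7],"twist":0}]}' | grep force; python3 plan.py 0.4332,0.0608,0.029,0
```

```text
wrist_force: [-0.0, 0.1, 0.0]
grasp_force: 0.0
t 22.9 ee [0.4347 0.061  0.0768] yaw -0.15 tilt 0.12 open 0.085 gf 0.0
0.4332,0.0608,0.029,0 xyz [-0.15  0.02  4.78] twist -0.003 rows 0.8
```

```bash
python3 -m crank '{"steps":[{"fingers":8.5,"xyz":[-0.1,0,2],"twist":0},{"fingers":8.5,"xyz":[-0.1,0,4.7],"twist":0},{"fingers":8.5,"xyz":[-0.1,0,4.7],"twist":0},{"fingers":8.5,"xyz":[-0.1,0,4.7],"twist":0},{"fingers":5.5,"xyz":[-0.1,0,4.7],"twist":0},{"fingers":5.5,"xyz":[-0.1,0,4.7],"twist":0},{"fingers":5.5,"xyz":[-0.1,0,4.7],"twist":0},{"fingers":5.5,"xyz":[-0.1,0,4.7],"twist":0},{"fingers":5.5,"xyz":[-0.1,0,4.7],"twist":0},{"fingers":5.5,"xyz":[-0.1,0,4.7],"twist":0}]}' 30; python3 plan.py 0.54,0.25,0.16,0
```

```text
clock: 24.15
ee_pos: [0.4323, 0.0614, 0.0309]
tool_rot: [[1.0, -0.002, 0.002], [-0.002, -1.0, -0.0], [0.002, 0.0, -1.0]]
wrist_force: [-1.0, 1.1, 18.1]
opening: 0.055
grasp_force: 8.9
t 24.15 ee [0.4323 0.0614 0.0309] yaw -0.13 tilt 0.12 open 0.055 gf 8.860789239406586
0.54,0.25,0.16,0 xyz [ 10.73 -18.88 -12.91] twist -0.002 rows 4.0
```

The opening of 55 mm doesn't fit a 64 mm puck and there is an 18 N upward force, so I'll look before doing anything else.

```bash
python3 - <<'E'
from h import *
i,p,d=look('wrist','w4'); look('scene','s4'); w=cloud(i,d); e=np.array(arm.observe()['ee_pos'])
for r in range(180,280,8): print(r,w[r,323],p[r,323].max())
E
```

```text
180 [0.4649 0.0619 0.008 ] 67
188 [0.465  0.0619 0.0267] 64
196 [0.4623 0.0619 0.0321] 69
204 [0.4584 0.0619 0.0321] 66
212 [0.4546 0.0619 0.0329] 56
220 [0.4508 0.062  0.0336] 52
228 [0.4461 0.062  0.0319] 51
236 [0.4426 0.062  0.0336] 48
244 [0.4377 0.062  0.032 ] 45
252 [0.4334 0.062  0.0319] 46
260 [0.4294 0.062  0.0327] 47
268 [0.4244 0.062  0.0316] 47
276 [0.4642 0.062  0.1162] 77
```

View pics/w4.png

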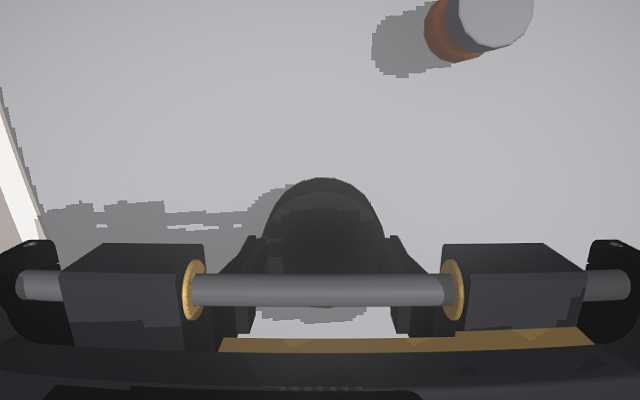

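View pics/s4.png

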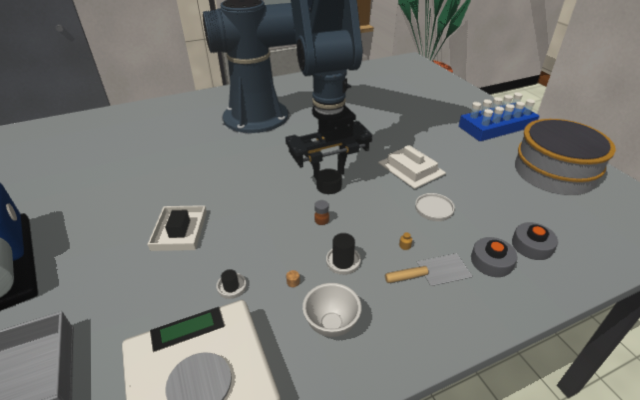

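The small puck, tall cylinder and block all stand properly in the scene view. The wide puck at (323,240) in the wrist view is flat and between the fingers. I'll lift 2 cm as a test and see whether the grip is sound.

```bash
python3 -m crank '{"steps":[{"fingers":5.5,"xyz":[0,0,-0.3],"twist":0},{"fingers":5.5,"xyz":[0,0,-0.6],"twist":0},{"fingers":5.5,"xyz":[0,0,-1],"twist":0},{"fingers":5.5,"xyz":[0,0,-1.5],"twist":0},{"fingers":5.5,"xyz":[0,0,-2],"twist":0},{"fingers":5.5,"xyz":[0,0,-2],"twist":0},{"fingers":5.5,"xyz":[0,0,-2],"twist":0},{"fingers":5.5,"xyz":[0,0,-2],"twist":0},{"fingers":5.5,"xyz":[0,0,-2],"twist":0},{"fingers":5.5,"xyz":[0,0,-2],"twist":0}]}'; python3 - <<'E'
from h import *
i=arm.camera_info('wrist'); p,d=arm.grab_frame('wrist'); w=cloud(i,d); e=np.array(arm.observe()['ee_pos'])
for r in range(180,280,12): print(r,w[r,323],p[r,323].max())
for c in range(230,420,10): print(c,w[250,c])
E
```

```text
clock: 25.5
ee_pos: [0.4318, 0.0614, 0.0492]
tool_rot: [[1.0, -0.002, -0.0], [-0.002, -1.0, 0.0], [-0.0, -0.0, -1.0]]
wrist_force: [0.4, 0.3, -0.2]
opening: 0.055
grasp_force: 0.0
180 [0.4648 0.0619 0.0284] 64
192 [0.4593 0.0619 0.0326] 67
204 [0.4528 0.0619 0.033 ] 57
216 [0.4459 0.0619 0.0322] 53
228 [0.4393 0.0619 0.0328] 48
240 [0.4321 0.0619 0.0324] 49
252 [0.4252 0.0619 0.033 ] 47
264 [0.4181 0.062  0.0334] 48
276 [0.4639 0.062  0.1344] 77
230 [ 0.4115  0.1232 -0.0008]
240 [ 0.411   0.1168 -0.002 ]
250 [0.4418 0.0945 0.068 ]
260 [0.441  0.0903 0.0664]
270 [0.426  0.0914 0.0321]
280 [0.4267 0.0856 0.0336]
290 [0.4262 0.0802 0.0325]
300 [0.4261 0.0747 0.0321]
310 [0.426  0.0692 0.032 ]
320 [0.4267 0.0636 0.0335]
330 [0.4262 0.0581 0.0324]
340 [0.426  0.0525 0.032 ]
350 [0.4261 0.047  0.0325]
360 [0.4264 0.0415 0.033 ]
370 [0.4262 0.036  0.0328]
380 [0.4367 0.0346 0.0567]
390 [0.4407 0.0316 0.0658]
400 [0.4424 0.028  0.0697]
410 [ 0.411   0.0045 -0.0016]
```

The puck stayed on the table, flat at z 0.033. The pads only caught its top rim and rode over it, so I need a deeper grasp at TCP ≈ 0.0265. That still keeps the fingertips above the dish rim when I place it.

```bash
python3 -m crank '{"steps":[{"fingers":8.6,"xyz":[0.1,0,-1],"twist":0},{"fingers":8.6,"xyz":[0.1,0,-1],"twist":0},{"fingers":8.6,"xyz":[0.1,0,-1],"twist":0},{"fingers":8.6,"xyz":[0.1,0,-1],"twist":0},{"fingers":8.6,"xyz":[0.1,0,-1],"twist":0},{"fingers":8.6,"xyz":[0.1,0,1.5],"twist":0},{"fingers":8.6,"xyz":[0.1,0,2.2],"twist":0},{"fingers":8.6,"xyz":[0.1,0,2.2],"twist":0},{"fingers":8.6,"xyz":[0.1,0,2.2],"twist":0},{"fingers":8.6,"xyz":[0.1,0,2.2],"twist":0}]}' 20; python3 plan.py 0.433,0.0617,0.0265,0;python3 -c "
from plant import arm;print(arm.tip_extent)"
```

```text
clock: 26.8
ee_pos: [0.4332, 0.0614, 0.0278]
tool_rot: [[1.0, -0.002, 0.001], [-0.002, -1.0, -0.0], [0.001, 0.0, -1.0]]
wrist_force: [0.1, 0.7, 0.6]
opening: 0.0857
grasp_force: 0.0
t 26.8 ee [0.4332 0.0614 0.0278] yaw -0.13 tilt 0.06 open 0.0857 gf 0.0
0.433,0.0617,0.0265,0 xyz [-0.02 -0.03  0.13] twist -0.002 rows 0.0
0.017
```

```bash
python3 -m crank '{"steps":[{"fingers":8.6,"xyz":[0,0,0.15],"twist":0},{"fingers":8.6,"xyz":[0,0,0.15],"twist":0},{"fingers":6,"xyz":[0,0,0.15],"twist":0},{"fingers":6,"xyz":[0,0,0.15],"twist":0},{"fingers":6,"xyz":[0,0,0.15],"twist":0},{"fingers":6,"xyz":[0,0,0.15],"twist":0},{"fingers":6,"xyz":[0,0,0.15],"twist":0},{"fingers":6,"xyz":[0,0,0.15],"twist":0},{"fingers":6,"xyz":[0,0,-1],"twist":0},{"fingers":6,"xyz":[0,0,-2],"twist":0}]}' 20; python3 - <<'E'
from h import *
i=arm.camera_info('wrist'); p,d=arm.grab_frame('wrist'); w=cloud(i,d); e=np.array(arm.observe()['ee_pos']);print(e)
for r in range(180,280,12): print(r,w[r,323]-e,p[r,323].max())
E
```

```text
clock: 28.05
ee_pos: [0.4328, 0.0614, 0.048]
tool_rot: [[1.0, -0.002, 0.0], [-0.002, -1.0, 0.0], [0.0, -0.0, -1.0]]
wrist_force: [0.3, 0.2, -1.3]
opening: 0.0627
grasp_force: 20.0
[0.4335 0.0614 0.049 ]
180 [ 0.0315  0.0005 -0.0259] 124
192 [0.0317 0.0005 0.0016] 62
204 [0.027  0.0005 0.0055] 64
216 [0.0213 0.0005 0.006 ] 53
228 [0.015  0.0006 0.0049] 49
240 [0.0093 0.0006 0.0061] 48
252 [0.003  0.0006 0.0058] 47
264 [-0.0031  0.0006  0.0065] 46
276 [0.0315 0.0006 0.0844] 75
```

```bash
python3 -m crank '{"steps":[{"fingers":6,"xyz":[0,0,-6],"twist":0},{"fingers":6,"xyz":[10.6,-18.9,-11],"twist":0},{"fingers":6,"xyz":[10.6,-18.9,-11],"twist":0},{"fingers":6,"xyz":[10.6,-18.9,-11],"twist":0},{"fingers":6,"xyz":[10.6,-18.9,-11],"twist":0},{"fingers":6,"xyz":[10.6,-18.9,-11],"twist":0},{"fingers":6,"xyz":[10.6,-18.9,-11],"twist":0},{"fingers":6,"xyz":[10.6,-18.9,-11],"twist":0},{"fingers":6,"xyz":[10.6,-18.9,-11],"twist":0},{"fingers":6,"xyz":[10.6,-18.9,-11],"twist":0}]}' | tail -2; python3 dish.py w5 0.613 0.2505 0.045; python3 plan.py 0.613,0.25,0.06,0
```

```text
opening: 0.0628
grasp_force: 20.0
1180 [0.6128 0.2528] 0.0903920829296112
fit [0.6126 0.2526] D 0.08604884343762578
t 29.4 ee [0.5392 0.2497 0.1573] yaw -0.17 tilt 0.02 open 0.0628 gf 19.99978870153427
0.613,0.25,0.06,0 xyz [ 7.38 -0.06  9.73] twist -0.003 rows 2.0
```

```bash
python3 -m crank '{"steps":[{"fingers":6,"xyz":[7.3,-0.2,2],"twist":0},{"fingers":6,"xyz":[7.3,-0.2,6],"twist":0},{"fingers":6,"xyz":[7.3,-0.2,9],"twist":0},{"fingers":6,"xyz":[7.3,-0.2,11],"twist":0},{"fingers":6,"xyz":[7.3,-0.2,12],"twist":0},{"fingers":6,"xyz":[7.3,-0.2,12],"twist":0},{"fingers":6,"xyz":[7.3,-0.2,12],"twist":0},{"fingers":6,"xyz":[7.3,-0.2,12],"twist":0},{"fingers":6,"xyz":[7.3,-0.2,12],"twist":0},{"fingers":6,"xyz":[7.3,-0.2,12],"twist":0}]}' | grep force; python3 plan.py 0.6128,0.252,0.0315,0; python3 - <<'E'
from h import *
i=arm.camera_info('wrist'); p,d=arm.grab_frame('wrist'); w=cloud(i,d); e=np.array(arm.observe()['ee_pos'])
for r in range(168,268,12): print(r,w[r,323]-e,p[r,323].max())
E
```

```text
wrist_force: [-0.5, -0.4, -1.4]
grasp_force: 20.0
t 30.65 ee [0.6124 0.2521 0.0377] yaw -0.12 tilt 0.03 open 0.063 gf 19.999808371067047
0.6128,0.252,0.0315,0 xyz [0.04 0.01 0.62] twist -0.002 rows 0.1
168 [ 0.0368  0.0005 -0.0358] 238
180 [ 0.0319  0.0005 -0.0264] 168
192 [0.0318 0.0005 0.    ] 75
204 [0.0277 0.0005 0.0064] 75
216 [0.0219 0.0005 0.0067] 64
228 [0.0158 0.0005 0.0064] 57
240 [0.0104 0.0006 0.008 ] 53
252 [0.0037 0.0006 0.0069] 50
264 [-0.0025  0.0006  0.0072] 47
```

```bash
python3 -m crank '{"steps":[{"fingers":6,"xyz":[0,0,0.5],"twist":0},{"fingers":6,"xyz":[0,0,0.6],"twist":0},{"fingers":6,"xyz":[0,0,0.6],"twist":0},{"fingers":8.5,"xyz":[0,0,0.6],"twist":0},{"fingers":8.5,"xyz":[0,0,0.6],"twist":0},{"fingers":8.5,"xyz":[0,0,0.6],"twist":0},{"fingers":8.5,"xyz":[0,0,0.6],"twist":0},{"fingers":8.5,"xyz":[0,0,0.6],"twist":0},{"fingers":8.5,"xyz":[0,0,-4],"twist":0},{"fingers":8.5,"xyz":[0,0,-10],"twist":0}]}' | grep force; python3 plan.py 0.4597,0.2872,0.14,10.4 0.38,0.275,0.20,10.4
```

```text
wrist_force: [1.5, -0.3, 0.7]
grasp_force: 0.0
t 31.95 ee [0.6109 0.2516 0.1365] yaw -0.13 tilt 0.27 open 0.0848 gf 0.0
0.4597,0.2872,0.14,10.4 xyz [-15.13  -3.53  -0.35] twist -0.184 rows 2.5
0.38,0.275,0.20,10.4 xyz [-23.1   -2.29  -6.35] twist -0.184 rows 3.8
```

```bash
python3 -m crank '{"steps":[{"fingers":6,"xyz":[-23,-2.3,-6],"twist":-0.184},{"fingers":6,"xyz":[-23,-2.3,-6],"twist":-0.184},{"fingers":6,"xyz":[-23,-2.3,-6],"twist":-0.184},{"fingers":6,"xyz":[-23,-2.3,-6],"twist":-0.184},{"fingers":6,"xyz":[-23,-2.3,-6],"twist":-0.184},{"fingers":6,"xyz":[-23,-2.3,-6],"twist":-0.184},{"fingers":6,"xyz":[-23,-2.3,-6],"twist":-0.184},{"fingers":6,"xyz":[-23,-2.3,-6],"twist":-0.184},{"fingers":6,"xyz":[-23,-2.3,-6],"twist":-0.184},{"fingers":6,"xyz":[-23,-2.3,-6],"twist":-0.184}]}' | grep force; python3 - <<'E'
from h import *
i,p,d=look('wrist','w6'); w=cloud(i,d); b=p.astype(int).min(2)
for n,z,r in(('bar',.062,.06),('flange',.011,.1)):
    m=(b>120)&(abs(w[...,2]-z)<.004)&(np.hypot(w[...,0]-.46,w[...,1]-.287)<r)
    print(n,m.sum(),cv2.minAreaRect((w[m][:,:2]*1000).astype(np.float32)))
for n in('wide_puck','large_dish'): print(n,[(round(r['score'],2),np.array(r['at'])) for r in arm.pinpoint(n,'wrist')[:1]])
E
python3 plan.py 0.4595,0.2872,0.09,10.4
```

```text
wrist_force: [-0.4, -0.2, -0.1]
grasp_force: 0.0
bar 1391 ((458.4758605957031, 289.3845520019531), (58.722198486328125, 15.693382263183594), 10.777091026306152)
flange 6643 ((458.949462890625, 289.1401672363281), (138.51162719726562, 113.02901458740234), 10.76314926147461)
wide_puck []
large_dish []
t 33.35 ee [0.3824 0.2755 0.1973] yaw 10.41 tilt 0.0 open 0.0598 gf 0.0
0.4595,0.2872,0.09,10.4 xyz [ 7.8   0.24 10.73] twist 0.0 rows 2.1
```

View pics/w6.png

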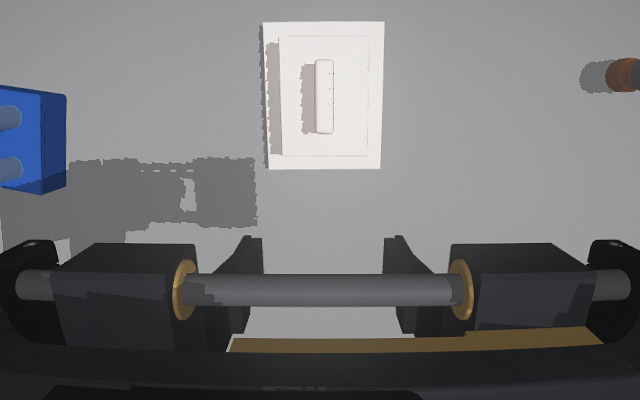

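Wrist view: lid at (323,96), bar at (324,97), clear all round. That gives the lid at (0.459, 0.2888), yaw 10.6°.

```bash
python3 plan.py 0.459,0.2885,0.085,10.6; 
```

```text
t 33.35 ee [0.3824 0.2755 0.1973] yaw 10.41 tilt 0.0 open 0.0598 gf 0.0
0.459,0.2885,0.085,10.6 xyz [ 7.77  0.1  11.23] twist -0.003 rows 2.2
```

```bash
python3 -m crank '{"steps":[{"fingers":6,"xyz":[7.7,0.1,3],"twist":0},{"fingers":6,"xyz":[7.7,0.1,8],"twist":0},{"fingers":6,"xyz":[7.7,0.1,11],"twist":0},{"fingers":6,"xyz":[7.7,0.1,11],"twist":0},{"fingers":6,"xyz":[7.7,0.1,11],"twist":0},{"fingers":6,"xyz":[7.7,0.1,11],"twist":0},{"fingers":6,"xyz":[7.7,0.1,11],"twist":0},{"fingers":6,"xyz":[7.7,0.1,11],"twist":0},{"fingers":6,"xyz":[7.7,0.1,11],"twist":0},{"fingers":6,"xyz":[7.7,0.1,11],"twist":0}]}' | grep force; python3 plan.py 0.459,0.2885,0.057,10.6
```

```text
wrist_force: [-0.0, 0.4, 0.1]
grasp_force: 0.0
t 34.6 ee [0.4583 0.2885 0.0874] yaw 10.42 tilt 0.01 open 0.0599 gf 0.0
0.459,0.2885,0.057,10.6 xyz [0.07 0.01 3.04] twist -0.003 rows 0.5
```

```bash
python3 -m crank '{"steps":[{"fingers":6,"xyz":[0.1,0,2],"twist":0},{"fingers":6,"xyz":[0.1,0,3],"twist":0},{"fingers":6,"xyz":[0.1,0,3],"twist":0},{"fingers":6,"xyz":[0.1,0,3],"twist":0},{"fingers":1,"xyz":[0.1,0,3],"twist":0},{"fingers":1,"xyz":[0.1,0,3],"twist":0},{"fingers":1,"xyz":[0.1,0,3],"twist":0},{"fingers":1,"xyz":[0.1,0,3],"twist":0},{"fingers":1,"xyz":[0.1,0,3],"twist":0},{"fingers":1,"xyz":[0.1,0,3],"twist":0}]}' 30; python3 plan.py 0.459,0.2888,0.2,10.5
```

```text
clock: 35.85
ee_pos: [0.4592, 0.2886, 0.0573]
tool_rot: [[0.984, 0.181, 0.0], [0.181, -0.984, -0.0], [-0.0, 0.0, -1.0]]
wrist_force: [-0.9, -0.7, 0.5]
opening: 0.0141
grasp_force: 30.0
t 35.85 ee [0.4592 0.2886 0.0573] yaw 10.42 tilt 0.0 open 0.0141 gf 29.99974697828293
0.459,0.2888,0.2,10.5 xyz [ -0.02  -0.03 -14.27] twist -0.001 rows 2.3
```

```bash
python3 plan.py 0.4424,-0.3071,0.19,-22.45; python3 -m crank '{"steps":[{"fingers":1,"xyz":[0,0,-1],"twist":0},{"fingers":1,"xyz":[0,0,-3],"twist":0},{"fingers":1,"xyz":[0,0,-6],"twist":0},{"fingers":1,"xyz":[0,0,-10],"twist":0},{"fingers":1,"xyz":[0,0,-13],"twist":0},{"fingers":1,"xyz":[0,0,-13],"twist":0},{"fingers":1,"xyz":[0,0,-13],"twist":0},{"fingers":1,"xyz":[0,0,-13],"twist":0},{"fingers":1,"xyz":[0,0,-13],"twist":0},{"fingers":1,"xyz":[0,0,-13],"twist":0}]}' 40;  python3 plan.py 0.4424,-0.3071,0.18,-22.45;  python3 - <<'E'
from h import *
i=arm.camera_info('wrist'); p,d=arm.grab_frame('wrist'); w=cloud(i,d); s=arm.observe();e=np.array(s['ee_pos']); R=np.array(s['tool_rot'])
cv2.imwrite('pics/w7.png',p); q=(w-e)@R
b=p.astype(int).min(2); m=(b>110)&(abs(q[...,2]-.048)<.006)&(abs(q[...,1])<.075)&(q[...,0]<.09)&(q[...,0]>-.02)
P=q[m]; print(len(P),P.min(0),P.max(0)); A=np.c_[P[:,:2],np.ones(len(P))]; print('plane',np.linalg.lstsq(A,P[:,2],rcond=None)[0])
E
```

```text
t 35.85 ee [0.4592 0.2886 0.0573] yaw 10.42 tilt 0.0 open 0.0141 gf 29.99974697828293
0.4424,-0.3071,0.19,-22.45 xyz [-12.43  58.28 -13.27] twist 0.574 rows 9.8
clock: 37.1
ee_pos: [0.4589, 0.2885, 0.1866]
tool_rot: [[0.984, 0.181, -0.001], [0.181, -0.984, -0.0], [-0.001, 0.0, -1.0]]
wrist_force: [0.2, -0.7, -1.7]
opening: 0.0138
grasp_force: 40.0
t 37.1 ee [0.4589 0.2885 0.1866] yaw 10.41 tilt 0.08 open 0.0138 gf 39.99761939048767
0.4424,-0.3071,0.18,-22.45 xyz [-12.39  58.28   0.66] twist 0.574 rows 9.5
9389 [-0.0147 -0.0572  0.042 ] [0.0687 0.0556 0.0519]
plane [-0.001  -0.0001  0.0478]
```

View pics/w7.png

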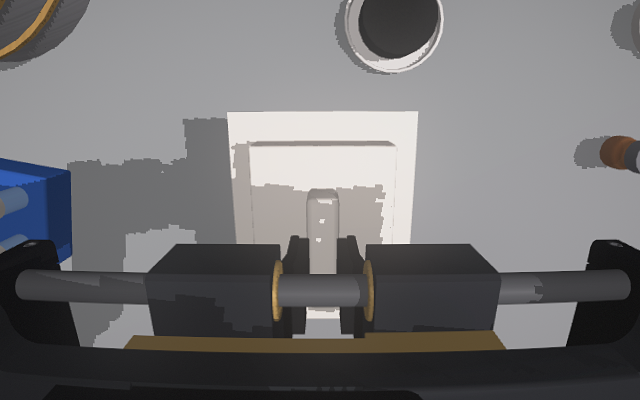

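Wrist view: the lid hangs level and centred in the jaws, flange (228,111)–(418,111). The wide puck sits inside the large dish at (400,25). Now to the tub.

```bash
python3 -m crank '{"steps":[{"fingers":1,"xyz":[-0.6,3,0.2],"twist":0.03},{"fingers":1,"xyz":[-1.5,8,0.5],"twist":0.08},{"fingers":1,"xyz":[-3,14,0.5],"twist":0.15},{"fingers":1,"xyz":[-4.3,20,0.5],"twist":0.22},{"fingers":1,"xyz":[-5.6,26,0.5],"twist":0.29},{"fingers":1,"xyz":[-6.9,32,0.5],"twist":0.36},{"fingers":1,"xyz":[-8.2,38,0.5],"twist":0.43},{"fingers":1,"xyz":[-9.5,44,0.5],"twist":0.5},{"fingers":1,"xyz":[-10.8,49,0.5],"twist":0.54},{"fingers":1,"xyz":[-11.4,53,0.5],"twist":0.574}]}' | tail -2; python3 plan.py 0.4424,-0.3071,0.12,-22.45
```

```text
opening: 0.0139
grasp_force: 40.0
t 38.4 ee [ 0.4426 -0.2557  0.1823] yaw -22.65 tilt 0.03 open 0.0139 gf 39.99813795089722
0.4424,-0.3071,0.12,-22.45 xyz [1.96 4.75 6.23] twist -0.003 rows 1.3
```

```bash
python3 -m crank '{"steps":[{"fingers":1,"xyz":[0.5,2,0],"twist":0},{"fingers":1,"xyz":[1.9,4.7,0],"twist":0},{"fingers":1,"xyz":[1.9,4.7,2],"twist":0},{"fingers":1,"xyz":[1.9,4.7,5],"twist":0},{"fingers":1,"xyz":[1.9,4.7,7.5],"twist":0},{"fingers":1,"xyz":[1.9,4.7,7.5],"twist":0},{"fingers":1,"xyz":[1.9,4.7,7.5],"twist":0},{"fingers":1,"xyz":[1.9,4.7,7.5],"twist":0},{"fingers":1,"xyz":[1.9,4.7,7.5],"twist":0},{"fingers":1,"xyz":[1.9,4.7,7.5],"twist":0}]}' | tail -2; python3 plan.py 0.4424,-0.3071,0.0705,-22.5
```

```text
opening: 0.0133
grasp_force: 40.0
t 39.65 ee [ 0.4427 -0.3041  0.1079] yaw -22.47 tilt 0.06 open 0.0133 gf 39.99768018722534
0.4424,-0.3071,0.0705,-22.5 xyz [0.08 0.29 3.74] twist 0.001 rows 0.6
```

```bash
python3 -m crank '{"steps":[{"fingers":1,"xyz":[0.1,0.3,0],"twist":0},{"fingers":1,"xyz":[0.1,0.3,0.5],"twist":0},{"fingers":1,"xyz":[0.1,0.3,1.2],"twist":0},{"fingers":1,"xyz":[0.1,0.3,2],"twist":0},{"fingers":1,"xyz":[0.1,0.3,2],"twist":0},{"fingers":1,"xyz":[0.1,0.3,2],"twist":0},{"fingers":1,"xyz":[0.1,0.3,2.6],"twist":0},{"fingers":1,"xyz":[0.1,0.3,3.2],"twist":0},{"fingers":1,"xyz":[0.1,0.3,3.6],"twist":0},{"fingers":1,"xyz":[0.1,0.3,3.7],"twist":0}]}' | grep force; python3 plan.py 0.4424,-0.3071,0.0695,-22.5
```

```text
wrist_force: [0.4, -0.0, -1.1]
grasp_force: 40.0
t 40.9 ee [ 0.4421 -0.3069  0.0699] yaw -22.48 tilt 0.05 open 0.0136 gf 39.99775528907776
0.4424,-0.3071,0.0695,-22.5 xyz [0.03 0.01 0.04] twist 0.0 rows 0.0
```

```bash
python3 -m crank '{"steps":[{"fingers":1,"xyz":[0,0,0.1],"twist":0},{"fingers":1,"xyz":[0,0,0.1],"twist":0},{"fingers":1,"xyz":[0,0,0.1],"twist":0},{"fingers":4,"xyz":[0,0,0.1],"twist":0},{"fingers":4,"xyz":[0,0,0.1],"twist":0},{"fingers":4,"xyz":[0,0,0.1],"twist":0},{"fingers":4,"xyz":[0,0,0.1],"twist":0},{"fingers":4,"xyz":[0,0,-1],"twist":0},{"fingers":4,"xyz":[0,0,-5],"twist":0},{"fingers":4,"xyz":[0,0,-10],"twist":0}]}'; python3 plan.py 0.30,-0.48,0.25,-22
```

```text
clock: 42.15
ee_pos: [0.4417, -0.3066, 0.1712]
tool_rot: [[0.924, -0.382, -0.002], [-0.382, -0.924, 0.002], [-0.002, -0.001, -1.0]]
wrist_force: [0.5, -0.4, -0.5]
opening: 0.04
grasp_force: 0.0
t 42.15 ee [ 0.4417 -0.3066  0.1712] yaw -22.48 tilt 0.13 open 0.04 gf 0.0
0.30,-0.48,0.25,-22 xyz [-6.47 21.44 -7.88] twist -0.008 rows 3.8
```

Backing away clear, then checking everything from above.

```bash
python3 -m crank '{"steps":[{"fingers":4,"xyz":[0,0,-3],"twist":0},{"fingers":4,"xyz":[-6.5,21.4,-8],"twist":0},{"fingers":4,"xyz":[-6.5,21.4,-8],"twist":0},{"fingers":4,"xyz":[-6.5,21.4,-8],"twist":0},{"fingers":4,"xyz":[-12,33,-8],"twist":0},{"fingers":4,"xyz":[-12,33,-8],"twist":0},{"fingers":4,"xyz":[-12,33,-8],"twist":0},{"fingers":4,"xyz":[-12,33,-8],"twist":0},{"fingers":4,"xyz":[-12,33,-8],"twist":0},{"fingers":4,"xyz":[-12,33,-8],"twist":0}]}' | head -2; python3 - <<'E'
from h import *
i,p,d=look('top','top9'); w=cloud(i,d); g=p.astype(int)
def f(n,x,y,r,a,b,dark,rect):
    G=g.max(2)<85 if dark is True else (g.min(2)>110 if dark is False else g.max(2)>0)
    m=(w[...,2]>a)&(w[...,2]<b)&(np.hypot(w[...,0]-x,w[...,1]-y)<r)&G
    P=w[m]; Q=(P[:,:2]*1000).astype(np.float32)
    if len(P)<5: print(n,len(P));return
    print(n,len(P),cv2.minAreaRect(Q) if rect else cv2.minEnclosingCircle(Q),'z',np.median(P[:,2]))
    A=np.c_[P[:,:2]-P[:,:2].mean(0),np.ones(len(P))]; print('  tilt',np.linalg.lstsq(A,P[:,2],rcond=None)[0][:2])
f('small',.647,-.241,.03,.032,.045,True,0)
f('tall',.676,-.0175,.035,.057,.071,True,0)
f('wide',.6128,.252,.045,.032,.045,True,0)
f('jar',.5436,-.0066,.03,.04,.06,None,0)
f('flange',.4424,-.307,.1,.016,.03,False,1)
f('bar',.4424,-.307,.05,.066,.08,False,1)
E
```

```text
clock: 43.4
ee_pos: [0.2064, -0.5649, 0.2505]
small 108 ((647.3870239257812, -241.86439514160156), 14.921516418457031) z 0.03841999650365357
  tilt [ 0.0562 -0.0651]
tall 249 ((676.4088745117188, -18.18585205078125), 21.670602798461914) z 0.06417547320120179
  tilt [ 0.0149 -0.0059]
wide 535 ((612.0731201171875, 250.1032257080078), 32.34394073486328) z 0.03789507780127263
  tilt [ 0.0059 -0.0032]
jar 149 ((543.9017944335938, -6.4416704177856445), 15.97890567779541) z 0.04992364021436904
  tilt [ 0.0997 -0.0199]
flange 1077 ((442.027099609375, -308.2369079589844), (112.91557312011719, 138.80337524414062), 67.6607894897461) z 0.023674325296626032
  tilt [-0.0034 -0.0003]
bar 184 ((442.09429931640625, -307.3285827636719), (16.732641220092773, 59.45130157470703), 69.59142303466797) z 0.07427473803613222
  tilt [-0.0114 -0.0422]
```

View pics/top9.png

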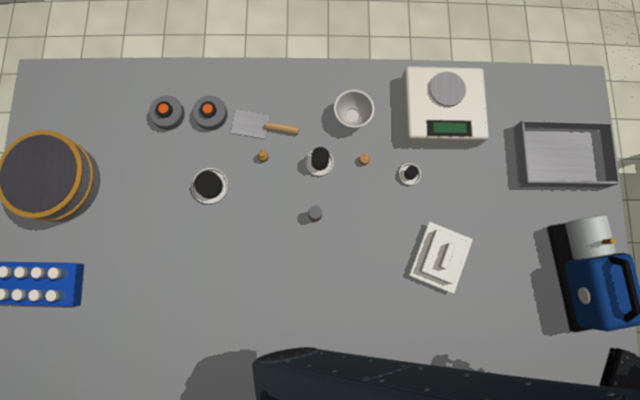

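The top view shows every sample in its dish, the lid on the tub at (440,258) with the bar top at 74 mm as expected when seated, and the jar unmoved. Handing in.

```bash
python3 -c "
from plant import arm;print(arm.hand_in())"
```

```text
the job is handed in; nothing more can be done
None
```

The job is handed in at about 43 s on the robot clock (limit 115 s): the final top view shows the three round samples upright in their matching dishes, the lid flush on the tub with the block inside, and the jar where it stood; no verdict came back.

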